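# Tip culture dishes into a row and gate them in

### The job

Get the three culture dishes ready to be carried without handling them: lift the handle side of the tray so that it tips towards its fence and all three dishes slide into a single row against the fence, then set the tray gently back down flat on the worktop. Then lower the blue gate in front of the row so that the knuckles at the ends of its two arms drop over the tray's two end pins and it sits fully down and level, and let go. Do not touch the dishes with the gripper, and leave the timer, marker and roll of tape where they are.

Things in the scene. Friction and masses are not known exactly. Their poses are not given: they have to be found in the camera images.
- tray: Loose aluminium dish tray, about 0.55 kg, 150 mm (its x) by 208 mm (its y). Origin: centre of the underside of its rubber feet; z up. Floor top at z 8, smooth: a dish starts to slide at 11 to 17 degrees. Fence on its -x side, towards the robot; far wall (inner face x +71) and end walls (inner y +-100, outer +-104) rise to z 20. It tips about the outer edges of its near feet, at x -74, z 0, y +-90.
- fence_mid (a point): Foot of the fence's inner face, at tray (-71, 0, 8) mm. The fence is the 4 mm thick, 208 mm long wall along the tray's -x side, top at z 28 mm. Axes as the tray's.
- tray_handle (a point): Middle of the tray's handle, at tray x +73, y 0, z 58 mm: a round black bar, 12 mm thick and 74 mm long along tray y, standing over the far wall on two steel posts at y +-45, free below down to z 20. Lifting it tips the tray towards the fence.
- pin_left (a point): Axis of the steel pin that sticks out of the tray's +y end wall, at tray (-60, +112, 18) mm: 8 mm thick, lying along tray y, free from y 104 to a 13 mm head at y 122. Axes as the tray's.
- pin_right (a point): The same on the -y end wall, at tray (-60, -112, 18) mm. Axes as the tray's.
- gate: Loose blue metal gate, about 0.16 kg, stands upright. Origin: middle of the underside of its front; z up. Bottom rail 190 mm (y) by 5 (x), z 0 to 9; top rail 232 mm, z 16 to 25; from its ends two arms, y +-108 to +-116, run to x -63, each ending in a knuckle. Fitted: axes parallel to the tray's, origin at tray (-7.5, 0, 8), rail on the tray floor 61 mm from the fence, arms outside the end walls.
- gate_grip (a point): Point to hold the gate: in its black upright grip, at gate (0, 0, 46) mm. The grip is a block 14 mm thick (gate x), 60 mm long (gate y), from z 25 to z 59, flat sided.
- knuckle_left (a point): Seat of the knuckle on the gate's +y arm, at gate (-52.5, +112, 10) mm, where the axis of the 8 mm pin lies when fitted: a slot 12 mm wide in x, 14 mm high, flaring at its mouth (z 0) to about 18 mm, open below. Axes as the gate's.
- knuckle_right (a point): The same on the -y arm, at gate (-52.5, -112, 10) mm.
- dish0: Closed culture dish with cream contents, 56 mm across, 14 mm high, 16 g, lid fixed; lies loose on the tray floor. Origin: centre of its underside. Touching the fence, its centre is at tray x -43 mm.
- dish1: The same with red contents.
- dish2: The same with cream contents.
- timer: White bench timer, 68 x 62 x 19 mm, bystander. Origin: centre of its underside.
- marker: Lab marker with black cap, 125 mm long, 13 mm thick, bystander. Origin: centre of its underside.
- tape: Roll of blue tape lying flat, 61 mm across, 25 mm high, bystander. Origin: centre of its underside.

How it is judged (in metres and radians):
On the way, in this order (a step that is already met when the one before it is completed fails the run):
1. the tray is tipped towards the fence by more than 10 degrees with all three dishes against the fence (within 6 mm) (angle between tray's own z axis and vertical above 0.175 rad and x of each of dish0, dish1, dish2 in the frame of tray below -0.0375 m and z of each of dish0, dish1, dish2 in the frame of tray below 0.013 m), for 0.1 s.
2. the tray is down flat on the worktop again with the three dishes still in a row against the fence (within 6 mm), before the gate is fitted (angle between tray's own z axis and vertical below 0.04 rad and height (world z) of tray below 0.004 m and x of each of dish0, dish1, dish2 in the frame of tray below -0.0375 m and z of each of dish0, dish1, dish2 in the frame of tray below 0.013 m), for 0.2 s.
At the end, for the whole second after the job is handed in: The tray lies flat on the worktop (tilted under 0.04 rad); all three dishes lie on its floor in one row, each within 6 mm of touching the fence; both knuckles of the gate sit over the pins (3.5 mm across, 8 mm along the pin, 3 mm in height) with the gate level; everything is at rest (all of step 2 and x of knuckle_left in the frame of pin_left between -0.0035 and 0.0035 m and y of knuckle_left in the frame of pin_left between -0.008 and 0.008 m and z of knuckle_left in the frame of pin_left between -0.003 and 0.003 m and x of knuckle_right in the frame of pin_right between -0.0035 and 0.0035 m and y of knuckle_right in the frame of pin_right between -0.008 and 0.008 m and z of knuckle_right in the frame of pin_right between -0.003 and 0.003 m and linear speed of each of tray, gate, dish0, dish1, dish2 below 0.02 m/s and angle between the z axis of gate and the z axis of tray, either way round below 0.06 rad).
It fails at once if a dish is touched by the gripper (contact force between the fingers and dish0 above 0.5 N or contact force between the fingers and dish1 above 0.5 N or contact force between the fingers and dish2 above 0.5 N).
It fails at once if a dish leaves the tray floor or tips over (z of any of dish0, dish1, dish2 in the frame of tray above 0.03 m).
It fails at once if the tray is dropped or thrown about (its middle moves faster than 0.5 m/s) (linear speed of tray above 0.5 m/s).
It fails at once if the timer, marker or tape is moved by more than 20 mm (distance of any of timer, marker, tape from where it was at the start of the episode above 0.02 m).
It also fails if it takes over 64 s, if anything falls off the work surface, if the arm or the gripper's body presses on something with over 40 N, if the wrist force passes 120 N, or if a joint passes its speed limit or range.

### The arm

A 6-joint arm with a two-finger parallel gripper is mounted at the origin on a cart in front of the work surface, level with it; the furniture and walls round the work are solid. World frame = base frame: x ahead of the robot, y to its left, z up, the work surface at z = 0. Lengths are in m, angles in degrees, forces in N, time in s.
With the tool pointing down it reaches from about 0.4 to 0.825 m from the base axis. Payload 7 kg.
Tool frame: the origin (TCP) lies between the finger pads; the fingertips stand 22 mm ahead of it and the grasp point (between the pads) lies 3 mm ahead of it; z points along the fingers, y is the line along which they close (so a half turn about z gives the same grasp; the last joint's range is limited). The gripper opens to 88 mm and grips with 3 to 60 N. Pads are 19 mm wide; open, the fingers measure 130 mm over their backs; the gripper's body (78 mm by 193 mm) begins 47 mm behind the grasp point.
Start: joints at [-50.586, 20.546, 0.682, 0, -70.136, -16.507], TCP at [0.263, -0.622, 0.249] pointing down, gripper open.
Joint ranges: [-176.03, 176.03], [-82.01, 121.73], [-58.28, 71.71], [-173.87, 95.51], [-174.79, -0.11], [-173.66, 173.66]. Speed limits (degrees/s): [136.94, 136.94, 172.46, 180, 180, 180].

### API

Orientations are given as [roll, pitch, yaw] about the fixed x, y, z axes, in that order (R = Rz(yaw) Ry(pitch) Rx(roll)).
In Python, from plant import ctrl gives the robot as it stands.
- The arm moves only by the tool apply_moves, never from a script. Its argument "targets" is a list of rows, each an object with "travel": the shift along the tool's x, y, z in mm, a list of three; "roll": the turn about the tool's z in degrees; "jaw": the finger opening in mm, from 0 to 87.6. In form: [{"travel": [tx, ty, tz], "roll": roll, "jaw": jaw}, ...]. A call has 1 to 10 rows; each row shifts and turns the commanded pose from where the row before left it, along the tool's axes as they then stand; what a row does not reach is not made up. A row lasts 1/10 s, in which the tool goes at most 50 mm and 8.59 degrees, less where a joint would pass 70% of its speed; a pose out of reach is approached as far as the arm can. A call with a gripper value outside its range is refused whole. The fingers move at their own pace and stop on an object; the grip force is fixed at half the most. Time passes only in rows, so rows that do not move let the fingers close. It gives the time, the measured TCP pose, the force, the opening and the grip force at its end, in the units of the state.
- ctrl.get_obs(): the state, without advancing time (a new reading comes with each control period).
- ctrl.snapshot(name): name is "scene" or "top" or "wrist"; returns the picture (384x512x3 uint8, red, green, blue); there is no depth.
- ctrl.calibration(name): a dict with "K" (3x3 intrinsics, pixels), "extrinsics" (4x4, takes a point from camera to world coordinates); the wrist camera has in their place "hand_eye" (4x4, takes a point from camera to tool coordinates, whose origin is the TCP and whose axes are the flange's). Camera axes: x right, y down, z forward; pixel columns grow to the right and rows downward; lengths in m; the calibration is good to about 2 mm. A picture is of the moment at which its call begins: read the wrist's pose just before it. calibration takes no time and is no camera call.
- ctrl.close_job(): hands the job in; it is judged then, once.
The state is a dict: "clock": time; "joint_pos": joint angles; "qvel": joint speeds; "tau": joint torques, N m; "tool_pos": TCP position; "orientation": TCP orientation; "force": force on the tool from outside, world axes, zero at the start; "moment": the same for the moment, N m; "opening": finger opening in m; "gripper_force": force on a finger pad.
Only numpy, scipy, OpenCV 4.12 (cv2) and the standard library are available. Lean on these libraries where they do the work, as an engineer would, in place of code of your own. Each camera call takes 0.05 s, during which the arm holds its last target. There are 200 camera calls.

## Working session

There is one attempt and no reset: what is moved stays moved. The work goes in short steps, Python scripts to look and compute and a tool call to move; the robot and the scene stay as the last step left them, time stands still between calls to the robot, and variables do not carry over. Pictures are saved under pics/ and viewed, at most 10 in all, crops included, and the job is handed in when it is done.

Besides the shell and the picture viewer there is one more tool, called by a JSON object that holds its "method" and its "body", one argument or row to a line. apply_moves: Moves the arm, as the interface text tells. Its arguments: {"type":"object","properties":{"targets":{"type":"array","items":{"type":"object","properties":{"travel":{"type":"array","items":{"type":"number"}},"roll":{"type":"number"},"jaw":{"type":"number"}}}}},"required":["targets"]}

```bash
mkdir -p pics; ls; python3 - <<'E'
from plant import ctrl
import cv2,numpy as np
for n in("scene","top"):
    im=ctrl.snapshot(n); cv2.imwrite(f"pics/{n}0.png",im[:,:,::-1]); c=ctrl.calibration(n); print(n,np.round(c["K"],1).tolist(),np.round(c["extrinsics"],3).tolist())
print(np.round(ctrl.calibration("wrist")["hand_eye"],3).tolist())
o=ctrl.get_obs();print(o)
E
```

```text
pics
scene [[421.1, 0.0, 261.7], [0.0, 421.1, 187.8], [0.0, 0.0, 1.0]] [[-0.675, -0.331, 0.659, -0.239], [-0.737, 0.284, -0.613, 0.69], [0.016, -0.9, -0.436, 0.577], [0.0, 0.0, 0.0, 1.0]]
top [[476.9, 0.0, 246.7], [0.0, 476.9, 191.3], [0.0, 0.0, 1.0]] [[-0.016, -0.997, 0.081, 0.451], [-1.0, 0.014, -0.018, 0.004], [0.017, -0.081, -0.997, 1.36], [0.0, 0.0, 0.0, 1.0]]
[[0.001, -0.964, -0.265, 0.072], [1.0, 0.001, 0.001, -0.0], [-0.0, -0.265, 0.964, -0.136], [0.0, 0.0, 0.0, 1.0]]
{'clock': 0.1, 'joint_pos': array([-5.05852538e+01,  2.05857463e+01,  6.40070712e-01, -1.67912447e-02,
       -7.01374449e+01, -1.65078328e+01]), 'qvel': array([ 0.03701055, -0.12051166,  0.11858716,  0.12591294,  0.02687591,
        0.06539726]), 'tau': array([-1.72937991e-03, -5.84159482e+01,  2.93752044e+01,  7.01564670e+00,
        1.02059939e-02, -4.63339745e-05]), 'tool_pos': array([ 0.26255888, -0.62140301,  0.24774519]), 'orientation': array([ 1.79915820e+02, -8.48515878e-03, -1.57098797e+02]), 'force': array([-0.16781868, -0.72731004, -0.36004034]), 'moment': array([-0.02799255, -0.01947613, -0.00139054]), 'gripper_force': 0.0, 'opening': 0.08789505594357801}
```

View pics/top0.png

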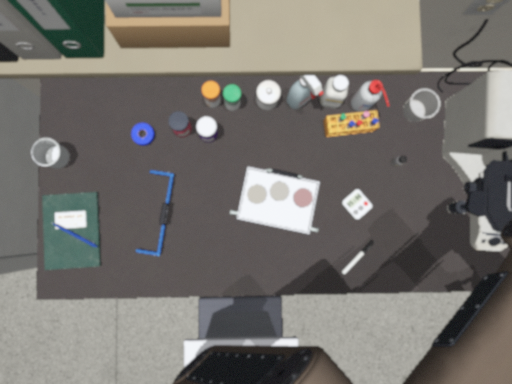

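View pics/scene0.png

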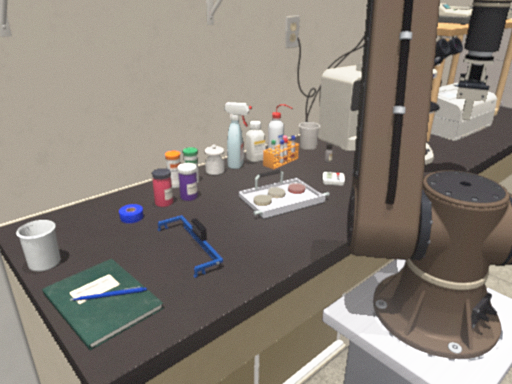

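```bash
cat > h.py <<'E'
from plant import ctrl
import cv2,numpy as np
from scipy.spatial.transform import Rotation as R
def pose():
    o=ctrl.get_obs(); T=np.eye(4); T[:3,:3]=R.from_euler('xyz',o["orientation"],degrees=True).as_matrix(); T[:3,3]=o["tool_pos"]; return T
def cam(name):
    c=ctrl.calibration(name); return np.array(c["K"]),(np.array(c["extrinsics"]) if name!="wrist" else pose()@np.array(c["hand_eye"]))
def ray(K,E,uv,z):
    d=E[:3,:3]@np.linalg.solve(K,[uv[0],uv[1],1.]); return E[:3,3]+d*(z-E[2,3])/d[2]
def snap(name,f):
    K,E=cam(name); im=np.ascontiguousarray(ctrl.snapshot(name)); cv2.imwrite(f"pics/{f}.png",im[:,:,::-1]); np.savez(f"pics/{f}.npz",K=K,E=E); return im,K,E
def plan(x,y,z,psi):
    "tool-axis travel (mm, at the present yaw) and roll (deg) to a tool-down pose"
    T=pose(); yaw=ctrl.get_obs()["orientation"][2]
    print("travel",np.round(T[:3,:3].T@(np.array([x,y,z])-T[:3,3])*1000,1),"roll",round(-((psi-yaw+180)%360-180),1))
E
python3 - <<'E'
from h import *
K,E=cam("top"); 
for n,uv,z in [("pinL",(234,212),.018),("pinR",(316,231),.018),("handle",(285,173),.058),("grip",(166,213),.055),("armA",(152,172),.02),("armB",(138,251),.02),("cornA",(172,174),.02),("cornB",(158,254),.02)]: print(n,np.round(ray(K,E,uv,z),3))
print(ctrl.calibration("wrist")["K"])
plan(.47,-.08,.30,-102)
E
```

```text
pinL [0.502 0.016 0.018]
pinR [ 0.445 -0.214  0.018]
handle [ 0.606 -0.126  0.058]
grip [0.501 0.201 0.055]
armA [0.619 0.246 0.02 ]
armB [0.398 0.284 0.02 ]
cornA [0.612 0.189 0.02 ]
cornB [0.389 0.229 0.02 ]
[[335.49759747   0.         259.00631371]
 [  0.         335.49759747 190.57406479]
 [  0.           0.           1.        ]]
travel [-401.8  418.1  -51.7] roll -55.1
```

```bash
python3 -c "
from h import *
plan(.52,-.16,.25,-103.5)"
```

```text
travel [-416.7  324.9   -1.8] roll -53.6
```

{"method": "apply_moves", "body": {
  "targets": [
    {"travel": [-38, 30, 0], "roll": 0, "jaw": 50},
    {"travel": [-38, 30, 0], "roll": 0, "jaw": 50},
    {"travel": [-38, 30, 0], "roll": 0, "jaw": 50},
    {"travel": [-38, 30, 0], "roll": 0, "jaw": 50},
    {"travel": [-38, 30, 0], "roll": 0, "jaw": 50},
    {"travel": [-38, 30, 0], "roll": 0, "jaw": 50},
    {"travel": [-38, 30, 0], "roll": 0, "jaw": 50},
    {"travel": [-38, 30, 0], "roll": 0, "jaw": 50},
    {"travel": [-38, 30, 0], "roll": 0, "jaw": 50},
    {"travel": [-38, 30, 0], "roll": 0, "jaw": 50}
  ]
}}

```text
clock: 1.1
tool_pos: [0.4964, -0.1955, 0.2486]
orientation: [180.0, 0.0, -157.1]
force: [1.3, -0.2, 0.6]
opening: 0.0496
gripper_force: 0.0
```

{"method": "apply_moves", "body": {
  "targets": [
    {"travel": [-37, 25, 0], "roll": 0, "jaw": 50},
    {"travel": [0, 0, 0], "roll": -8, "jaw": 50},
    {"travel": [0, 0, 0], "roll": -8, "jaw": 50},
    {"travel": [0, 0, 0], "roll": -8, "jaw": 50},
    {"travel": [0, 0, 0], "roll": -8, "jaw": 50},
    {"travel": [0, 0, 0], "roll": -8, "jaw": 50},
    {"travel": [0, 0, 0], "roll": -8, "jaw": 50},
    {"travel": [0, 0, 0], "roll": -5.6, "jaw": 50},
    {"travel": [0, 0, 0], "roll": 0, "jaw": 50},
    {"travel": [0, 0, 0], "roll": 0, "jaw": 50}
  ]
}}

```text
clock: 2.1
tool_pos: [0.5202, -0.1601, 0.2484]
orientation: [180.0, -0.0, -103.7]
force: [0.2, 1.0, 0.7]
opening: 0.0502
gripper_force: 0.0
```

```bash
python3 -c "
from h import *
snap('wrist','w1');print(np.round(pose(),3))"
```

```text
[[-0.236 -0.972 -0.     0.52 ]
 [-0.972  0.236  0.    -0.16 ]
 [-0.     0.    -1.     0.248]
 [ 0.     0.     0.     1.   ]]
```

View pics/w1.png

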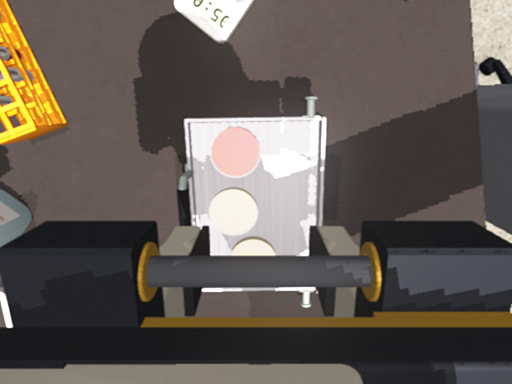

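The wrist view shows the tray: right pin at about (311,107), left pin at about (306,297), handle bar at about x=183, rows 170–225, red dish at (236,152).

```bash
python3 -c "
from h import *
d=np.load('pics/w1.npz');K,E=d['K'],d['E']
r=ray(K,E,(311,107),.018);l=ray(K,E,(306,297),.018);print(r,l,np.linalg.norm(r-l))
yaw=np.degrees(np.arctan2(-(l-r)[0],(l-r)[1]));Rz=R.from_euler('z',yaw,degrees=True);m=(l+r)/2;print(yaw,'origin',m+Rz.apply([.06,0,0]),'handle pred',m+Rz.apply([.133,0,0]))
print(ray(K,E,(183,175),.058),ray(K,E,(182,225),.058))
im=cv2.imread('pics/w1.png')[90:310,160:340];cv2.imwrite('pics/w1c.png',cv2.resize(im,None,fx=2.7,fy=2.7,interpolation=2))
"
```

```text
[ 0.45149612 -0.20778335  0.018     ] [0.50231289 0.01553892 0.018     ] 0.22903095197992046
-12.819319625066107 origin [ 0.53540898 -0.10943485  0.018     ] handle pred [ 0.60658942 -0.12563189  0.018     ]
[ 0.59402317 -0.17559708  0.058     ] [ 0.6106683  -0.12488378  0.058     ]
```

View pics/w1c.png

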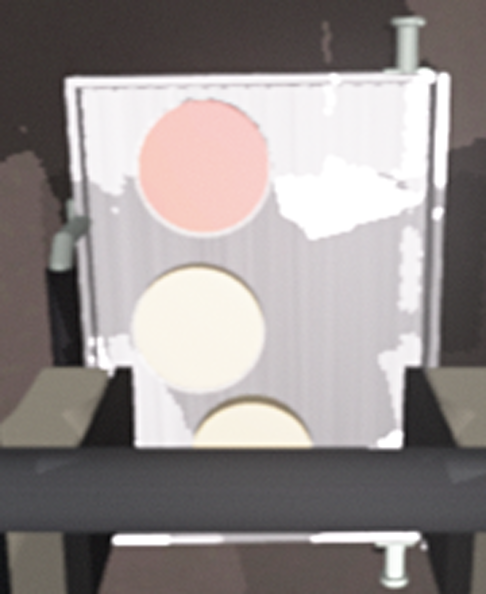

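```bash
python3 -c "
from h import *
plan(.6085,-.1255,.061,-102.8)
K,E=cam('top');print(ray(K,E,(325,136),.06),ray(K,E,(323,112),.06))"
```

```text
travel [-54.4 -77.7 187.4] roll -0.9
[ 0.70736314 -0.23894636  0.06      ] [ 0.77500477 -0.23533703  0.06      ]
```

{"method": "apply_moves", "body": {
  "targets": [
    {"travel": [-27, -39, 0], "roll": -0.9, "jaw": 50},
    {"travel": [-27.4, -38.7, 0], "roll": 0, "jaw": 50},
    {"travel": [0, 0, 40], "roll": 0, "jaw": 50},
    {"travel": [0, 0, 40], "roll": 0, "jaw": 50},
    {"travel": [0, 0, 30], "roll": 0, "jaw": 50},
    {"travel": [0, 0, 0], "roll": 0, "jaw": 50},
    {"travel": [0, 0, 0], "roll": 0, "jaw": 50}
  ]
}}

```text
clock: 2.85
tool_pos: [0.6086, -0.1248, 0.139]
orientation: [180.0, -0.0, -102.6]
force: [-0.1, 0.2, 1.4]
opening: 0.0501
gripper_force: 0.0
```

```bash
python3 -c "
from h import *
snap('wrist','w2');plan(.6085,-.1255,.061,-102.8)"
```

```text
travel [ 0.9  0.8 79.2] roll 0.2
```

View pics/w2.png

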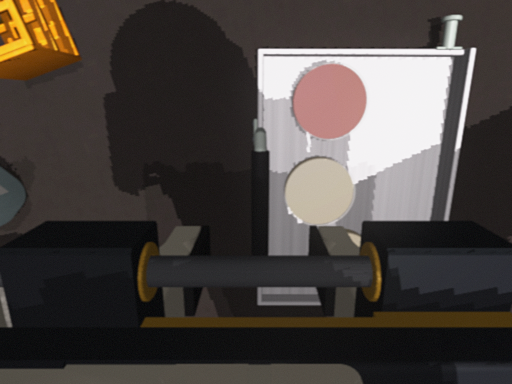

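The bar (x≈260) is centred between the fingers (180–345). Descending and gripping.

{"method": "apply_moves", "body": {
  "targets": [
    {"travel": [0, 0, 30], "roll": 0, "jaw": 50},
    {"travel": [0, 0, 30], "roll": 0, "jaw": 50},
    {"travel": [0, 0, 18], "roll": 0, "jaw": 50},
    {"travel": [0, 0, 0], "roll": 0, "jaw": 50},
    {"travel": [0, 0, 0], "roll": 0, "jaw": 8},
    {"travel": [0, 0, 0], "roll": 0, "jaw": 8},
    {"travel": [0, 0, 0], "roll": 0, "jaw": 8},
    {"travel": [0, 0, 0], "roll": 0, "jaw": 8},
    {"travel": [0, 0, 0], "roll": 0, "jaw": 8},
    {"travel": [0, 0, 0], "roll": 0, "jaw": 8}
  ]
}}

```text
clock: 3.9
tool_pos: [0.608, -0.1246, 0.061]
orientation: [180.0, -0.0, -102.6]
force: [-2.5, 1.2, 5.2]
opening: 0.011
gripper_force: 30.0
```

{"method": "apply_moves", "body": {
  "targets": [
    {"travel": [0, 2.1, -5.1], "roll": 0, "jaw": 8},
    {"travel": [0, 2.3, -5.0], "roll": 0, "jaw": 8},
    {"travel": [0, 2.5, -4.9], "roll": 0, "jaw": 8},
    {"travel": [0, 2.6, -4.9], "roll": 0, "jaw": 8},
    {"travel": [0, 2.8, -4.7], "roll": 0, "jaw": 8},
    {"travel": [0, 1.5, -2.4], "roll": 0, "jaw": 8},
    {"travel": [0, 1.5, -2.3], "roll": 0, "jaw": 8},
    {"travel": [0, 1.5, -2.3], "roll": 0, "jaw": 8},
    {"travel": [0, 1.6, -2.2], "roll": 0, "jaw": 8},
    {"travel": [0, 0, 0], "roll": 0, "jaw": 8}
  ]
}}

```text
clock: 4.9
tool_pos: [0.5901, -0.1206, 0.0946]
orientation: [-180.0, 0.0, -102.6]
force: [1.1, 0.1, -4.6]
opening: 0.0107
gripper_force: 30.0
```

{"method": "apply_moves", "body": {
  "targets": [
    {"travel": [0, 1.6, -2.2], "roll": 0, "jaw": 8},
    {"travel": [0, 1.7, -2.3], "roll": 0, "jaw": 8},
    {"travel": [0, 1.7, -2.2], "roll": 0, "jaw": 8},
    {"travel": [0, 1.7, -2.1], "roll": 0, "jaw": 8},
    {"travel": [0, 1.8, -2.1], "roll": 0, "jaw": 8},
    {"travel": [0, 1.8, -2.1], "roll": 0, "jaw": 8},
    {"travel": [0, 1.8, -2.0], "roll": 0, "jaw": 8},
    {"travel": [0, 1.9, -2.0], "roll": 0, "jaw": 8},
    {"travel": [0, 0, 0], "roll": 0, "jaw": 8},
    {"travel": [0, 0, 0], "roll": 0, "jaw": 8}
  ]
}}

```text
clock: 5.9
tool_pos: [0.5766, -0.1176, 0.1114]
orientation: [180.0, -0.0, -102.6]
force: [0.1, -0.5, -5.1]
opening: 0.0111
gripper_force: 30.0
```

```bash
python3 -c "
from h import *
a,_,_=snap('wrist','w3');b,_,_=snap('top','t3');s,_,_=snap('scene','s3')
f=lambda i:cv2.resize(i,(400,300))
v=np.vstack([np.hstack([f(a),f(b[130:280,200:400])]),np.hstack([f(s[150:240,220:340]),f(s)])])
cv2.imwrite('pics/m3.png',v[:,:,::-1])"
```

```text
(no output)
```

View pics/m3.png

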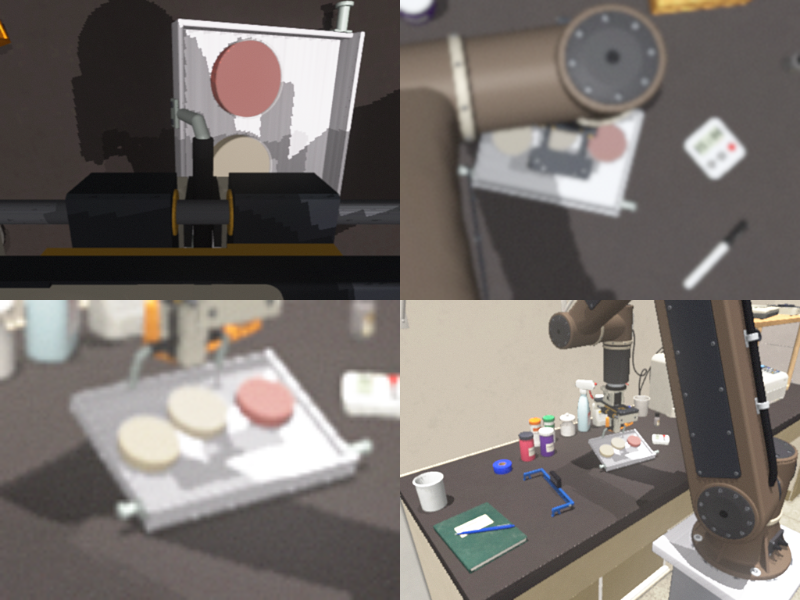

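The dishes do not yet seem to have slid. Check the real tilt from the tray's corners: far corner at wrist pixel ≈(226,27), fence corner ≈(466,42).

```bash
python3 -c "
from h import *
d=np.load('pics/w3.npz');K,E=d['K'],d['E']
g=R.from_euler('z',-12.6,degrees=True)
h=E[:3,3]*0+pose()[:3,3];print('handle',h)
for t in (0,5,10,15,18,21):
    c,s=np.cos(np.radians(t)),np.sin(np.radians(t))
    hz=.058+.0504
    o=[]
    for uv,(x,z) in (((226,27),(.075,.020)),((466,42),(-.075,.028))):
        dx,dz=x-.073,z-.058
        P=ray(K,E,uv,hz+dx*s+dz*c); o.append((g.inv().apply(P-h)[0],dx*c-dz*s,hz+dx*s+dz*c))
    print(t,np.round(o,3).tolist())
"
```

```text
handle [ 0.57669925 -0.11757308  0.11127422]
0 [[0.016, 0.002, 0.07], [-0.097, -0.148, 0.078]]
5 [[0.016, 0.005, 0.071], [-0.104, -0.145, 0.066]]
10 [[0.015, 0.009, 0.071], [-0.111, -0.141, 0.053]]
15 [[0.015, 0.012, 0.072], [-0.118, -0.135, 0.041]]
18 [[0.015, 0.014, 0.073], [-0.122, -0.131, 0.034]]
21 [[0.015, 0.015, 0.074], [-0.126, -0.127, 0.027]]
```

Tilt is 21° as commanded. Check whether the dishes are creeping while I hold.

{"method": "apply_moves", "body": {
  "targets": [
    {"travel": [0, 0, 0], "jaw": 8, "roll": 0},
    {"travel": [0, 0, 0], "jaw": 8, "roll": 0},
    {"travel": [0, 0, 0], "jaw": 8, "roll": 0},
    {"travel": [0, 0, 0], "jaw": 8, "roll": 0}
  ]
}}

```text
clock: 6.45
tool_pos: [0.5767, -0.1176, 0.1113]
orientation: [180.0, -0.0, -102.6]
force: [-0.2, 0.3, -4.4]
opening: 0.011
gripper_force: 30.0
```

```bash
cat > red.py <<'E'
from h import *
def red(im):
    im=im[:,:,::-1]
    h=cv2.cvtColor(np.ascontiguousarray(im),cv2.COLOR_BGR2HSV); m=((h[...,0]<12)|(h[...,0]>172))&(h[...,1]>60)&(h[...,2]>90)
    n,_,s,c=cv2.connectedComponentsWithStats(m.astype(np.uint8)); i=1+np.argmax(s[1:,4]); return s[i],c[i].round(1)
E
python3 -c "
from red import *
print(red(cv2.imread('pics/w3.png')[:,:,::-1]))
im,_,_=snap('wrist','w4');print(red(im));print(ctrl.get_obs()['clock'],ctrl.get_obs()['force'])"
```

```text
(array([ 270,   52,   89,   97, 6838], dtype=int32), array([314.4, 100.1]))
(array([ 270,   52,   89,   97, 6842], dtype=int32), array([314.5, 100.1]))
6.5 [-0.07812833  0.00987092 -4.48635609]
```

```bash
python3 -c "
from h import *
g=R.from_euler('z',-12.6,degrees=True)
def trayx(uv,f,hp,t,zt=.022):
    d=np.load(f'pics/{f}.npz');K,E=d['K'],d['E']
    A=g*R.from_euler('y',-t,degrees=True)   # tipping towards -x raises +x
    o=E[:3,3]; r=E[:3,:3]@np.linalg.solve(K,[*uv,1.])
    ol=A.inv().apply(o-hp)+[.073,0,.058]; rl=A.inv().apply(r); return ol+rl*(zt-ol[2])/rl[2]
h4=np.array([.5767,-.1176,.1084]); h1=np.array([.6085,-.1255,.058])
print(trayx((314.4,100),'w4',h4,21)); 
print(trayx((314.4,100),'w4',h4,15)); 
print(trayx((236,152),'w1',h1,0), trayx((330,101),'w2',h1,0))
"
```

```text
[ 0.02650834 -0.07053607  0.022     ]
[ 0.03260492 -0.07055901  0.022     ]
[ 0.01871461 -0.06861461  0.022     ] [ 0.02076901 -0.0689627   0.022     ]
```

{"method": "apply_moves", "body": {
  "targets": [
    {"travel": [0, 1.9, -2.0], "jaw": 8, "roll": 0},
    {"travel": [0, 1.9, -2.0], "jaw": 8, "roll": 0},
    {"travel": [0, 2.0, -2.0], "jaw": 8, "roll": 0},
    {"travel": [0, 2.0, -1.9], "jaw": 8, "roll": 0},
    {"travel": [0, 0, 0], "jaw": 8, "roll": 0},
    {"travel": [0, 0, 0], "jaw": 8, "roll": 0},
    {"travel": [0, 0, 0], "jaw": 8, "roll": 0},
    {"travel": [0, 0, 0], "jaw": 8, "roll": 0}
  ]
}}

```text
clock: 7.3
tool_pos: [0.569, -0.1159, 0.1191]
orientation: [180.0, -0.0, -102.6]
force: [0.1, -0.1, -5.7]
opening: 0.0112
gripper_force: 30.0
```

```bash
python3 -c "
from red import *
im,_,_=snap('wrist','w5');print(red(im))
im,_,_=snap('top','t5');im2,_,_=snap('scene','s5')
cv2.imwrite('pics/m5.png',np.hstack([cv2.resize(im,(400,300)),cv2.resize(im2[150:240,220:340],(400,300))])[:,:,::-1])"
```

```text
(array([ 328,   57,   75,   88, 5223], dtype=int32), array([365.1, 100. ]))
```

View pics/m5.png

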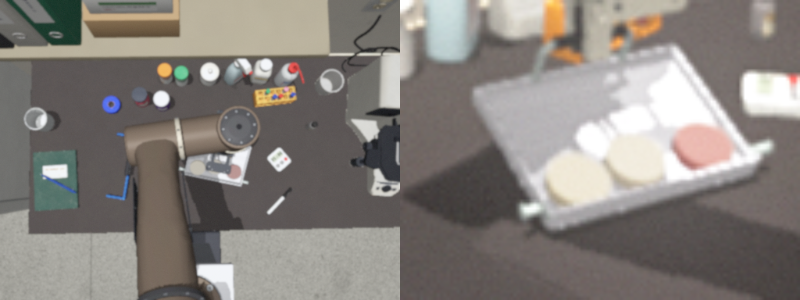

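Dishes have slid to the fence; tip slightly more to be sure that all three have arrived.

{"method": "apply_moves", "body": {
  "targets": [
    {"travel": [0, 2.0, -1.9], "jaw": 8, "roll": 0},
    {"travel": [0, 2.1, -1.8], "jaw": 8, "roll": 0},
    {"travel": [0, 2.1, -1.8], "jaw": 8, "roll": 0},
    {"travel": [0, 0, 0], "jaw": 8, "roll": 0},
    {"travel": [0, 0, 0], "jaw": 8, "roll": 0},
    {"travel": [0, 0, 0], "jaw": 8, "roll": 0},
    {"travel": [0, 0, 0], "jaw": 8, "roll": 0}
  ]
}}

```text
clock: 8.15
tool_pos: [0.5631, -0.1145, 0.1248]
orientation: [-180.0, -0.0, -102.6]
force: [0.0, 0.4, -5.8]
opening: 0.011
gripper_force: 30.0
```

```bash
python3 -c "
from red import *
im,_,_=snap('wrist','w6');print(red(im)); s,_,_=snap('scene','s6')
cv2.imwrite('pics/m6.png',np.hstack([cv2.resize(im,(400,300)),cv2.resize(s[150:240,220:340],(400,300),interpolation=2)])[:,:,::-1])"
```

```text
(array([ 345,   59,   70,   83, 4580], dtype=int32), array([379.7, 100. ]))
```

View pics/m6.png

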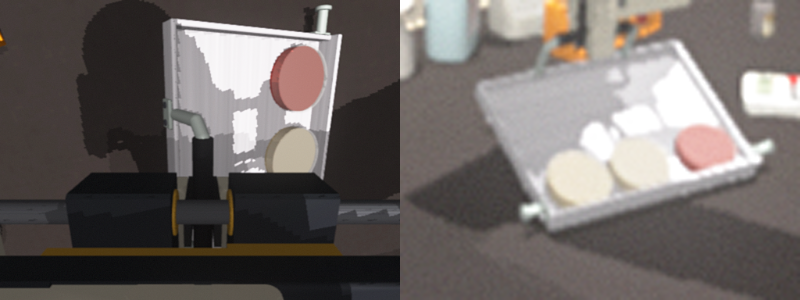

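All three dishes lie in a row along the fence. Lowering back along the same arc.

{"method": "apply_moves", "body": {
  "targets": [
    {"travel": [0, -2.1, 1.8], "jaw": 8, "roll": 0},
    {"travel": [0, -2.1, 1.8], "jaw": 8, "roll": 0},
    {"travel": [0, -2.0, 1.9], "jaw": 8, "roll": 0},
    {"travel": [0, -2.0, 1.9], "jaw": 8, "roll": 0},
    {"travel": [0, -2.0, 2.0], "jaw": 8, "roll": 0},
    {"travel": [0, -1.9, 2.0], "jaw": 8, "roll": 0},
    {"travel": [0, -1.9, 2.0], "jaw": 8, "roll": 0},
    {"travel": [0, -1.9, 2.0], "jaw": 8, "roll": 0},
    {"travel": [0, -1.8, 2.0], "jaw": 8, "roll": 0},
    {"travel": [0, -1.8, 2.1], "jaw": 8, "roll": 0}
  ]
}}

```text
clock: 9.25
tool_pos: [0.5821, -0.1188, 0.1051]
orientation: [180.0, -0.0, -102.6]
force: [-1.5, 1.2, -3.0]
opening: 0.0109
gripper_force: 30.0
```

{"method": "apply_moves", "body": {
  "targets": [
    {"travel": [0, -1.8, 2.1], "jaw": 8, "roll": 0},
    {"travel": [0, -1.7, 2.1], "jaw": 8, "roll": 0},
    {"travel": [0, -1.7, 2.2], "jaw": 8, "roll": 0},
    {"travel": [0, -1.7, 2.3], "jaw": 8, "roll": 0},
    {"travel": [0, -1.6, 2.2], "jaw": 8, "roll": 0},
    {"travel": [0, -1.6, 2.2], "jaw": 8, "roll": 0},
    {"travel": [0, -1.5, 2.3], "jaw": 8, "roll": 0},
    {"travel": [0, -1.5, 2.3], "jaw": 8, "roll": 0},
    {"travel": [0, -1.5, 2.4], "jaw": 8, "roll": 0},
    {"travel": [0, -1.4, 2.3], "jaw": 8, "roll": 0}
  ]
}}

```text
clock: 10.25
tool_pos: [0.5976, -0.1222, 0.0826]
orientation: [180.0, -0.0, -102.6]
force: [-2.4, 1.1, -2.8]
opening: 0.0105
gripper_force: 30.0
```

{"method": "apply_moves", "body": {
  "targets": [
    {"travel": [0, -1.4, 2.4], "jaw": 8, "roll": 0},
    {"travel": [0, -1.3, 2.4], "jaw": 8, "roll": 0},
    {"travel": [0, -1.3, 2.5], "jaw": 8, "roll": 0},
    {"travel": [0, -1.3, 2.5], "jaw": 8, "roll": 0},
    {"travel": [0, -1.2, 2.4], "jaw": 8, "roll": 0},
    {"travel": [0, -1.2, 2.5], "jaw": 8, "roll": 0},
    {"travel": [0, -0.6, 1.3], "jaw": 8, "roll": 0},
    {"travel": [0, -0.6, 1.2], "jaw": 8, "roll": 0},
    {"travel": [0, 0, 0.8], "jaw": 8, "roll": 0},
    {"travel": [0, 0, 0], "jaw": 8, "roll": 0}
  ]
}}

```text
clock: 11.25
tool_pos: [0.6062, -0.1242, 0.0657]
orientation: [180.0, -0.0, -102.6]
force: [-5.4, 1.6, 3.3]
opening: 0.0109
gripper_force: 30.0
```

{"method": "apply_moves", "body": {
  "targets": [
    {"travel": [0, -0.6, 1], "jaw": 8, "roll": 0},
    {"travel": [0, -0.5, 1], "jaw": 8, "roll": 0},
    {"travel": [0, -0.5, 1], "jaw": 8, "roll": 0},
    {"travel": [0, -0.4, 1], "jaw": 8, "roll": 0},
    {"travel": [0, 0, 0], "jaw": 8, "roll": 0},
    {"travel": [0, 0, 0], "jaw": 8, "roll": 0}
  ]
}}

```text
clock: 11.85
tool_pos: [0.6099, -0.1251, 0.0646]
orientation: [-179.8, -0.0, -102.5]
force: [-9.8, 0.9, 21.7]
opening: 0.011
gripper_force: 30.0
```

```bash
python3 -c "
from red import *
im,_,_=snap('wrist','w7');print(red(im)); s,_,_=snap('scene','s7')
cv2.imwrite('pics/m7.png',np.hstack([cv2.resize(im,(400,300)),cv2.resize(s[150:240,220:340],(400,300),interpolation=2)])[:,:,::-1])"
```

```text
(array([ 439,   46,   73,  110, 6631], dtype=int32), array([479.4, 103.1]))
```

View pics/m7.png

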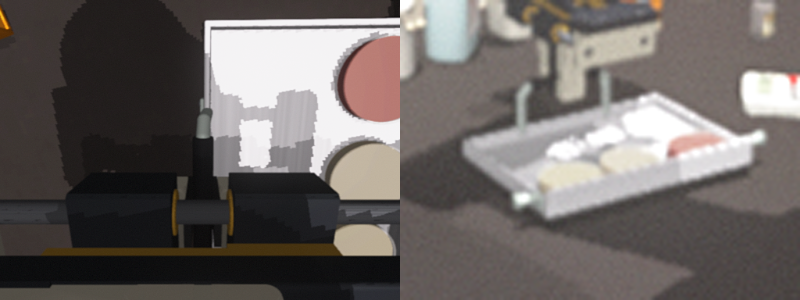

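Tray looks flat with the dishes along the fence; relieve the pressure, then release.

{"method": "apply_moves", "body": {
  "targets": [
    {"travel": [0, 0, -1], "jaw": 8, "roll": 0},
    {"travel": [0, 0, -1], "jaw": 8, "roll": 0},
    {"travel": [0, 0.3, -0.5], "jaw": 8, "roll": 0},
    {"travel": [0, 0, 0], "jaw": 8, "roll": 0},
    {"travel": [0, 0, 0], "jaw": 18, "roll": 0},
    {"travel": [0, 0, 0], "jaw": 30, "roll": 0},
    {"travel": [0, 0, 0], "jaw": 45, "roll": 0},
    {"travel": [0, 0, 0], "jaw": 45, "roll": 0}
  ]
}}

```text
clock: 12.75
tool_pos: [0.6091, -0.1246, 0.0639]
orientation: [-179.9, 0.0, -102.6]
force: [-0.9, 0.9, 0.5]
opening: 0.0366
gripper_force: 0.0
```

{"method": "apply_moves", "body": {
  "targets": [
    {"travel": [0, 0, -30], "jaw": 45, "roll": 0},
    {"travel": [0, 0, -40], "jaw": 45, "roll": 0},
    {"travel": [0, 0, -45], "jaw": 45, "roll": 0},
    {"travel": [0, 0, -45], "jaw": 45, "roll": 0},
    {"travel": [0, 45, -20], "jaw": 45, "roll": 0},
    {"travel": [45, 15, 0], "jaw": 45, "roll": 0},
    {"travel": [45, 0, 0], "jaw": 45, "roll": 0},
    {"travel": [0, 0, 0], "jaw": 45, "roll": 0},
    {"travel": [0, 0, 0], "jaw": 45, "roll": 0}
  ]
}}

```text
clock: 13.65
tool_pos: [0.5298, -0.2003, 0.2437]
orientation: [-179.9, 0.0, -102.7]
force: [-0.1, 0.9, 0.3]
opening: 0.0446
gripper_force: 0.0
```

```bash
python3 -c "
from red import *
im,K,E=snap('wrist','w8');print(red(im),pose()[:3,3])
cv2.imwrite('pics/w8x.png',cv2.resize(im[40:260,100:380],(760,597),interpolation=2)[:,:,::-1])"
```

```text
(array([225,   2,  13,  14, 140], dtype=int32), array([230.6,   8.5])) [ 0.53010121 -0.19955459  0.24350048]
```

View pics/w8x.png

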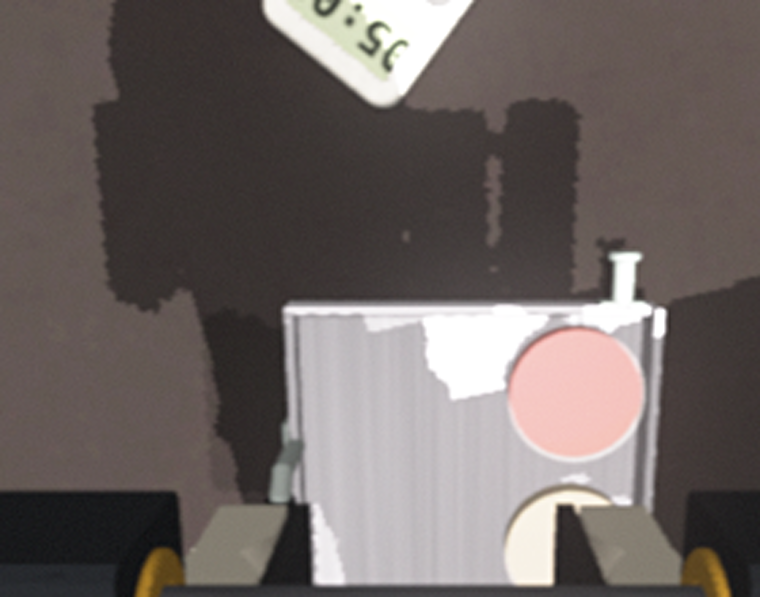

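The right end of the tray is flat, red dish against the fence (right edge x≈643 next to fence inner line ≈645 in the crop), right pin at crop (624,280). I'll shift to bring the whole tray into view and measure numerically.

{"method": "apply_moves", "body": {
  "targets": [
    {"travel": [-50, 0, -10], "jaw": 45, "roll": 0},
    {"travel": [-50, 0, -10], "jaw": 45, "roll": 0},
    {"travel": [-50, 0, -10], "jaw": 45, "roll": 0},
    {"travel": [0, 0, 0], "jaw": 45, "roll": 0},
    {"travel": [0, 0, 0], "jaw": 45, "roll": 0},
    {"travel": [0, 0, 0], "jaw": 45, "roll": 0}
  ]
}}

```text
clock: 14.3
tool_pos: [0.5618, -0.0555, 0.2723]
orientation: [180.0, -0.0, -102.5]
force: [0.3, -0.6, 0.2]
opening: 0.0449
gripper_force: 0.0
```

```bash
cat > m9.py <<'E'
from h import *
im,K,E=snap('wrist','w9'); print(pose()[:3,3])
g=cv2.cvtColor(im,cv2.COLOR_RGB2GRAY); m=((g>115)).astype(np.uint8); m[222:]=0
n,l,s,c=cv2.connectedComponentsWithStats(m)
for i in np.argsort(-s[1:,4])[:5]+1: print("bright",s[i],c[i].round())
i=1+np.argmax(s[1:,4]); t=(l==i).astype(np.uint8)
t=cv2.morphologyEx(t,cv2.MORPH_CLOSE,np.ones((9,9)))
o=cv2.morphologyEx(t,cv2.MORPH_OPEN,np.ones((17,17)))
print("rect",cv2.minAreaRect(cv2.findContours(o,0,2)[0][0]))
p=((m>0)&(cv2.dilate(o,np.ones((5,5)))==0)).astype(np.uint8)
n,l,s,c=cv2.connectedComponentsWithStats(p)
for i in range(1,n):
    if s[i,4]>20: print("pin?",s[i],c[i].round(1))
h=cv2.cvtColor(im,cv2.COLOR_RGB2HSV)
for q in cv2.HoughCircles(cv2.medianBlur(g,5),cv2.HOUGH_GRADIENT,1.2,35,param1=80,param2=18,minRadius=18,maxRadius=30)[0][:8]: print("circ",q.round(1),h[int(q[1])%384,int(q[0])%512])
E
python3 m9.py
```

```text
[ 0.56163844 -0.05603109  0.27230244]
bright [  197     0   151   215 25954] [273.  99.]
bright [   0  159   67   63 3046] [ 29. 189.]
bright [  0   0  80  21 811] [33.  7.]
bright [  0  85  30  56 731] [  8. 113.]
bright [503 173   9  49 408] [507. 197.]
rect ((274.0, 102.0), (194.0, 144.0), 90.0)
pin? [  0   0  80  21 811] [33.   6.9]
pin? [327   0   9   3  27] [331.   1.]
pin? [497   0  15  33 401] [504.6  13.4]
pin? [197  60   4  12  42] [198.6  66.1]
pin? [  0  85  30  56 731] [  8.3 112.9]
pin? [201 148   5   9  37] [203.4 151.6]
pin? [   0  159   67   63 3046] [ 29.4 189.1]
pin? [503 173   9  49 408] [507.2 197. ]
pin? [317 202   7  13  69] [320.  208.3]
circ [307.8 165.   22.7] [ 18  19 243]
circ [311.4  45.   26.6] [  2  54 242]
circ [ 11.4 198.6  29.3] [  0   0 255]
circ [ 46.2 186.6  21.4] [  9  22 118]
circ [ 18.6 118.2  21.2] [ 93  27 114]
circ [228.6  35.4  26.6] [  0   0 255]
circ [312.6 112.2  28. ] [ 18  14 245]
circ [342.6 383.4  19.1] [ 22  39 119]
```

{"method": "apply_moves", "body": {
  "targets": [
    {"travel": [0, 0, -40], "jaw": 45, "roll": 0},
    {"travel": [0, 0, -20], "jaw": 45, "roll": 0},
    {"travel": [0, 0, 0], "jaw": 45, "roll": 0},
    {"travel": [0, 0, 0], "jaw": 45, "roll": 0},
    {"travel": [0, 0, 0], "jaw": 45, "roll": 0}
  ]
}}

```text
clock: 14.85
tool_pos: [0.5612, -0.0564, 0.3316]
orientation: [179.9, -0.0, -102.7]
force: [-0.4, -0.4, -0.4]
opening: 0.0453
gripper_force: 0.0
```

```bash
python3 m9.py; python3 - <<'E'
from h import *
# pin columns: brightness profiles around expected pins
im=cv2.imread('pics/w9.png',0)
print(im[8:36:2,298:340:2]); print(im[186:222:2,298:340:2])
E
```

```text
[ 0.56128517 -0.05627577  0.33151646]
bright [  205     0   130   202 19728] [272. 101.]
bright [   0  145   90   77 4433] [ 39. 185.]
bright [   0   82   60   60 2385] [ 24. 114.]
bright [ 473  164   39   58 1957] [492. 195.]
bright [ 463    0   49   52 1885] [487.  20.]
rect ((271.0, 103.0), (168.0, 124.0), 90.0)
pin? [  27    0   76   35 1590] [64.5 13.5]
pin? [315   0  12  17 143] [320.6   7.8]
pin? [ 463    0   49   52 1885] [487.4  20.2]
pin? [   0    2   34   57 1383] [14.4 32. ]
pin? [205  67   3  11  26] [206.2  72.3]
pin? [   0   82   60   60 2385] [ 24.1 114. ]
pin? [208 142   4   8  24] [209.9 145. ]
pin? [   0  145   90   77 4433] [ 38.8 184.8]
pin? [ 473  164   39   58 1957] [492.  194.9]
pin? [309 190   7  12  61] [312.1 195.9]
circ [ 35.4 184.2  29.3] [  0   0 255]
circ [305.4  52.2  21.4] [  2  51 245]
circ [187.8  43.8  29.3] [ 5 28 55]
circ [300.6 153.   23.6] [ 21  18 245]
circ [ 40.2 113.4  25.3] [ 92  30 128]
circ [ 69.  173.4  22.6] [ 17  19 119]
circ [285.  204.6  25.2] [ 6 24 53]
circ [178.2 259.8  28. ] [130  13  59]
[[ 92  92  92  90  89  93  92  91  56  77
[... 2108 characters left out ...]
8  57  74  91  89  90  88  88  89  88  90  88  90  87  87  88
   88  88  87]
 [ 56  59  57  54  59  78  90  89  89  89  89  91  90  86  90  86  89  88
   88  87  89]
 [ 54  57  57  55  57  74  90  88  89  90  91  88  87  89  88  88  88  88
   87  89  87]
 [ 47  53  56  55  54  62  88  89  90  91  89  88  90  90  88  89  88  87
   86  85  90]
 [ 45  56  56  53  55  53  77  91  89  89  90  90  88  89  87  88  87  86
   87  86  86]
 [ 44  48  53  55  53  59  88  87  88  90  93  88  89  88  89  90  90  87
   87  85  85]
 [ 42  45  52  52  55  83  89  88  89  90  88  88  90  90  88  87  88  90
   86  86  87]
 [ 43  43  48  58  72  89  89  88  89  89  88  88  89  89  87  89  88  87
   89  87  86]]
```

```bash
python3 - <<'E'
from h import *
d=np.load('pics/w9.npz');K,E=d['K'],d['E']
f=lambda u,v,z: ray(K,E,(u,v),z)
r,l=f(320.8,10,.018),f(312.5,194,.018)
yaw=np.degrees(np.arctan2(-(l-r)[0],(l-r)[1])); g=R.from_euler('z',yaw,degrees=True)
er,el=f(318,20,.02),f(313,187,.02)
L=lambda p:g.inv().apply(p)
px=(L(r)[0]+L(l)[0])/2; cy=(L(er)[1]+L(el)[1])/2
print('yaw',yaw,'end width',L(el)[1]-L(er)[1],'(208)')
o=g.apply([px+.06,cy,0]); print('origin',o)
T=lambda p:(L(p)-L(o)).round(4)
print('fence outer top',T(f(334,24,.028)),T(f(332.3,34,.028)),'dish',T(f(305.4,52.2,.022)),T(f(300.6,153,.022)))
im=cv2.imread('pics/w9.png'); gr=cv2.cvtColor(im,6)
q=cv2.HoughCircles(cv2.medianBlur(gr[75:132,260:345],3),3,1.2,60,param1=60,param2=10,minRadius=19,maxRadius=26)
print('mid',q, T(f(q[0][0][0]+260,q[0][0][1]+75,.022)) if q is not None else '')
np.save('tray.npy',[*o,yaw])
print(gr[103,270:345:3], gr[153,270:345:3],gr[52,270:345:3])
print('handle',T(f(206.2,72.3,.058)))
# gate in the top view
K,E=cam('top'); im=np.ascontiguousarray(ctrl.snapshot('top')); h=cv2.cvtColor(im,cv2.COLOR_RGB2HSV)
m=((h[...,0]>100)&(h[...,0]<125)&(h[...,1]>150)).astype(np.uint8); n,lab,s,c=cv2.connectedComponentsWithStats(m)
print([(s[i].tolist(),c[i].round()) for i in range(1,n) if s[i,4]>15])
plan(.50,.20,.33,-190)
E
```

```text
yaw -12.683012018617278 end width 0.2098248371863184 (208)
origin [ 0.53332685 -0.11007192  0.        ]
fence outer top [-0.0749 -0.0989  0.028 ] [-0.0735 -0.0879  0.028 ] dish [-0.0426 -0.0682  0.022 ] [-0.0409  0.0574  0.022 ]
mid [[[42.600002 34.2      22.48    ]]] [-0.0416  0.0004  0.022 ]
[255 241 242 242 229 245 244 244 244 244 244 244 244 244 244 244 243 245
 161 255 132  81  75  75  75] [234 238 219 187 232 241 240 241 240 240 240 240 241 240 240 240 240 221
 172  83  66  67  65  62  62] [255 255 255 255 227 217 217 216 215 215 215 214 213 212 213 213 212 211
 212 174 255  97  96  98  94]
handle [ 0.0758 -0.042   0.058 ]
[([132, 123, 22, 22, 276], array([143., 134.])), ([61, 228, 35, 19, 76], array([ 79., 237.]))]
travel [-236.5  115.9    1.7] roll 87.4
```

```bash
python3 -c "
from h import *
plan(.56,.19,.35,-190)"
```

```text
travel [-239.9   55.2  -18.4] roll 87.4
```

{"method": "apply_moves", "body": {
  "targets": [
    {"travel": [-40, 9, -3], "jaw": 45, "roll": 0},
    {"travel": [-40, 9, -3], "jaw": 45, "roll": 0},
    {"travel": [-40, 9, -3], "jaw": 45, "roll": 0},
    {"travel": [-40, 9, -3], "jaw": 45, "roll": 0},
    {"travel": [-40, 9, -3], "jaw": 45, "roll": 0},
    {"travel": [-40, 10, -3], "jaw": 45, "roll": 0},
    {"travel": [0, 0, 0], "jaw": 45, "roll": 8},
    {"travel": [0, 0, 0], "jaw": 45, "roll": 8},
    {"travel": [0, 0, 0], "jaw": 45, "roll": 8},
    {"travel": [0, 0, 0], "jaw": 45, "roll": 8}
  ]
}}

```text
clock: 15.95
tool_pos: [0.5603, 0.1906, 0.3498]
orientation: [180.0, -0.1, -134.9]
force: [-0.2, 0.0, 0.0]
opening: 0.0448
gripper_force: 0.0
```

{"method": "apply_moves", "body": {
  "targets": [
    {"travel": [0, 0, 0], "jaw": 45, "roll": 8},
    {"travel": [0, 0, 0], "jaw": 45, "roll": 8},
    {"travel": [0, 0, 0], "jaw": 45, "roll": 8},
    {"travel": [0, 0, 0], "jaw": 45, "roll": 8},
    {"travel": [0, 0, 0], "jaw": 45, "roll": 8},
    {"travel": [0, 0, 0], "jaw": 45, "roll": 8},
    {"travel": [0, 0, 0], "jaw": 45, "roll": 7.4},
    {"travel": [0, 0, 0], "jaw": 45, "roll": 0},
    {"travel": [0, 0, 0], "jaw": 45, "roll": 0},
    {"travel": [0, 0, 0], "jaw": 45, "roll": 0}
  ]
}}

```text
clock: 16.95
tool_pos: [0.5605, 0.1904, 0.3505]
orientation: [-180.0, -0.0, 170.2]
force: [-1.2, -1.0, -0.6]
opening: 0.045
gripper_force: 0.0
```

```bash
cat > g.py <<'E'
from h import *
import sys
im,K,E=snap('wrist',sys.argv[1]); print(pose()[:3,3].round(4),ctrl.get_obs()["orientation"].round(1))
h=cv2.cvtColor(im,cv2.COLOR_RGB2HSV); m=((h[...,0]>98)&(h[...,0]<128)&(h[...,1]>140)&(h[...,2]>50)).astype(np.uint8); m[222:]=0
n,l,s,c=cv2.connectedComponentsWithStats(m)
for i in range(1,n):
    if s[i,4]>15: print(s[i],c[i].round(1))
m3=np.hstack([m]); 
for v in range(0,222,8):
    x=np.flatnonzero(m[v]); 
    if len(x): 
        r=np.split(x,np.flatnonzero(np.diff(x)>2)+1); print(v,[(a[0],a[-1]) for a in r])
E
python3 g.py w10
```

```text
[0.5605 0.1904 0.3505] [-180.    -0.   170.1]
[401   8  98  41 765] [448.   27.4]
[261  11  54  72 875] [275.7  32.6]
[261 132  47  59 583] [274.3 172.2]
8 [(np.int64(402), np.int64(405)), (np.int64(408), np.int64(409))]
16 [(np.int64(261), np.int64(314)), (np.int64(409), np.int64(429))]
24 [(np.int64(261), np.int64(267)), (np.int64(429), np.int64(450))]
32 [(np.int64(261), np.int64(267)), (np.int64(449), np.int64(470))]
40 [(np.int64(261), np.int64(267)), (np.int64(470), np.int64(486))]
48 [(np.int64(261), np.int64(267)), (np.int64(494), np.int64(498))]
56 [(np.int64(261), np.int64(267))]
64 [(np.int64(261), np.int64(267))]
72 [(np.int64(261), np.int64(267))]
80 [(np.int64(261), np.int64(267))]
136 [(np.int64(261), np.int64(266))]
144 [(np.int64(261), np.int64(266))]
152 [(np.int64(262), np.int64(266))]
160 [(np.int64(262), np.int64(266))]
168 [(np.int64(262), np.int64(266))]
176 [(np.int64(262), np.int64(266))]
184 [(np.int64(261), np.int64(269)), (np.int64(272), np.int64(273)), (np.int64(276), np.int64(307))]
```

```bash
python3 - <<'E'
from h import *
d=np.load('pics/w10.npz');K,E=d['K'],d['E']
a,b=ray(K,E,(264,11),.025),ray(K,E,(264.3,190.5),.025); print(a,b,np.linalg.norm(a-b),'(.232)',(a+b)/2,'dir',np.degrees(np.arctan2(*(a-b)[:2][::-1])))
m=(a+b)/2
im=cv2.imread('pics/w10.png'); print(im[107,240:290:2].max(1)); 
ga,gb=ray(K,E,(264,83),.03),ray(K,E,(264,131.5),.03); print('grip blk',ga,gb,np.linalg.norm(ga-gb))
plan(m[0],m[1],.049,-190)
E
```

```text
[0.38762059 0.2264733  0.025     ] [0.6161276 0.188442  0.025    ] 0.23165024426666705 (.232) [0.5018741  0.20745765 0.025     ] dir 170.55065646106857
[35 34 36 34 34 35 37 35 33 47 23 25 24 24 21 31 30 35 35 36 37 35 35 36
 34]
grip blk [0.47204329 0.21218728 0.03      ] [0.53343887 0.20185231 0.03      ] 0.06225936899959424
travel [ 60.6   6.8 301.6] roll 0.1
```

{"method": "apply_moves", "body": {
  "targets": [
    {"travel": [30, 3.4, 30], "jaw": 50, "roll": -0.4},
    {"travel": [30.6, 3.4, 40], "jaw": 50, "roll": 0},
    {"travel": [0, 0, 45], "jaw": 50, "roll": 0},
    {"travel": [0, 0, 45], "jaw": 50, "roll": 0},
    {"travel": [0, 0, 45], "jaw": 50, "roll": 0},
    {"travel": [0, 0, 40], "jaw": 50, "roll": 0},
    {"travel": [0, 0, 30], "jaw": 50, "roll": 0},
    {"travel": [0, 0, 15], "jaw": 50, "roll": 0},
    {"travel": [0, 0, 9], "jaw": 50, "roll": 0},
    {"travel": [0, 0, 0], "jaw": 50, "roll": 0}
  ]
}}

```text
clock: 18.0
tool_pos: [0.5019, 0.2071, 0.0512]
orientation: [-179.9, -0.1, 170.5]
force: [-0.2, -0.3, 0.3]
opening: 0.05
gripper_force: 0.0
```

{"method": "apply_moves", "body": {
  "targets": [
    {"travel": [0, 0, 0], "jaw": 30, "roll": 0},
    {"travel": [0, 0, 0], "jaw": 20, "roll": 0},
    {"travel": [0, 0, 0], "jaw": 16, "roll": 0},
    {"travel": [0, 0, 0], "jaw": 10, "roll": 0},
    {"travel": [0, 0, 0], "jaw": 10, "roll": 0},
    {"travel": [0, 0, 0], "jaw": 10, "roll": 0},
    {"travel": [0, 0, 0], "jaw": 10, "roll": 0},
    {"travel": [0, 0, 0], "jaw": 10, "roll": 0}
  ]
}}

```text
clock: 18.8
tool_pos: [0.5024, 0.2074, 0.0526]
orientation: [180.0, 0.0, 170.4]
force: [-1.4, -1.6, 6.0]
opening: 0.014
gripper_force: 30.0
```

{"method": "apply_moves", "body": {
  "targets": [
    {"travel": [0, 0, -10], "jaw": 10, "roll": 0},
    {"travel": [0, 0, -30], "jaw": 10, "roll": 0},
    {"travel": [0, 0, -40], "jaw": 10, "roll": 0},
    {"travel": [0, 0, -40], "jaw": 10, "roll": 0},
    {"travel": [0, 0, -30], "jaw": 10, "roll": 0},
    {"travel": [0, 0, 0], "jaw": 10, "roll": 0},
    {"travel": [0, 0, 0], "jaw": 10, "roll": 0}
  ]
}}

```text
clock: 19.5
tool_pos: [0.5021, 0.2075, 0.2028]
orientation: [179.9, 0.0, 170.4]
force: [0.5, -0.1, -2.1]
opening: 0.0139
gripper_force: 30.0
```

```bash
python3 g.py w11; python3 -c "
from h import *
plan(.5260,-.1085,.20,-102.7)"
```

```text
[0.5016 0.2071 0.2017] [-1.800e+02 -1.000e-01  1.704e+02]
[ 251    0  149  184 5114] [289.8  57. ]
[452  41  60  31 661] [483.3  54.6]
0 [(np.int64(251), np.int64(399))]
8 [(np.int64(251), np.int64(398))]
16 [(np.int64(251), np.int64(267)), (np.int64(337), np.int64(354)), (np.int64(378), np.int64(390))]
24 [(np.int64(251), np.int64(267))]
32 [(np.int64(251), np.int64(267))]
40 [(np.int64(251), np.int64(267))]
48 [(np.int64(251), np.int64(267)), (np.int64(457), np.int64(482))]
56 [(np.int64(251), np.int64(267)), (np.int64(472), np.int64(501))]
64 [(np.int64(251), np.int64(267)), (np.int64(493), np.int64(511))]
72 [(np.int64(251), np.int64(267))]
80 [(np.int64(251), np.int64(267))]
88 [(np.int64(251), np.int64(267))]
96 [(np.int64(251), np.int64(267))]
104 [(np.int64(251), np.int64(267))]
112 [(np.int64(251), np.int64(267))]
120 [(np.int64(251), np.int64(267))]
128 [(np.int64(251), np.int64(267))]
136 [(np.int64(251), np.int64(267))]
144 [(np.int64(251), np.int64(266))]
152 [(np.int64(251), np.int64(266))]
160 [(np.int64(252), np.int64(266))]
168 [(np.int64(252), np.int64(266))]
176 [(np.int64(252), np.int64(266))]
travel [ -76.8 -307.1    1.6] roll -86.9
```

```bash
python3 - <<'E'
from h import *
c=ctrl.calibration('wrist');K=np.array(c['K']);H=np.array(c['hand_eye'])
for n,uv,z in (("grip base y30",(258,183.5),.0276),("arm inner bottom 108?, z16",(310,13),.0366),("z0",(310,13),.0526)): print(n,ray(K,H,uv,z)*1000)
im=cv2.imread('pics/w11.png');print(im[0:30,310].tolist());print(im[176:192,258].tolist())
E
```

```text
grip base y30 [30.14435746 -0.66509844 27.6       ]
arm inner bottom 108?, z16 [109.93121697  23.58047943  36.6       ]
z0 [113.48964215  25.79255798  52.6       ]
[[245, 150, 65], [245, 151, 63], [245, 149, 62], [245, 150, 63], [245, 150, 60], [246, 149, 60], [246, 151, 62], [239, 139, 58], [220, 122, 51], [191, 106, 46], [154, 82, 40], [122, 66, 32], [120, 62, 30], [115, 66, 44], [107, 87, 88], [101, 99, 110], [99, 100, 111], [100, 99, 110], [98, 96, 108], [100, 96, 109], [99, 96, 107], [98, 94, 107], [100, 98, 109], [101, 97, 110], [101, 98, 110], [99, 97, 108], [98, 98, 108], [98, 99, 110], [100, 99, 113], [99, 98, 111]]
[[205, 113, 53], [204, 112, 52], [205, 114, 53], [202, 112, 53], [203, 115, 53], [206, 115, 54], [198, 110, 52], [141, 81, 46], [63, 43, 37], [36, 34, 36], [41, 38, 41], [44, 38, 41], [45, 40, 43], [40, 37, 37], [39, 36, 35], [41, 36, 39]]
```

{"method": "apply_moves", "body": {
  "targets": [
    {"travel": [-11, -43.9, 0], "jaw": 10, "roll": 0},
    {"travel": [-11, -43.9, 0], "jaw": 10, "roll": 0},
    {"travel": [-11, -43.9, 0], "jaw": 10, "roll": 0},
    {"travel": [-11, -43.9, 0], "jaw": 10, "roll": 0},
    {"travel": [-11, -43.9, 0], "jaw": 10, "roll": 0},
    {"travel": [-11, -43.9, 0], "jaw": 10, "roll": 0},
    {"travel": [-10.8, -43.7, 0], "jaw": 10, "roll": 0},
    {"travel": [0, 0, 0], "jaw": 10, "roll": -8},
    {"travel": [0, 0, 0], "jaw": 10, "roll": -8},
    {"travel": [0, 0, 0], "jaw": 10, "roll": -8}
  ]
}}

```text
clock: 20.55
tool_pos: [0.5257, -0.109, 0.2002]
orientation: [180.0, -0.2, -165.4]
force: [-0.0, -0.6, -2.0]
opening: 0.014
gripper_force: 30.0
```

{"method": "apply_moves", "body": {
  "targets": [
    {"travel": [0, 0, 0], "jaw": 10, "roll": -8},
    {"travel": [0, 0, 0], "jaw": 10, "roll": -8},
    {"travel": [0, 0, 0], "jaw": 10, "roll": -8},
    {"travel": [0, 0, 0], "jaw": 10, "roll": -8},
    {"travel": [0, 0, 0], "jaw": 10, "roll": -8},
    {"travel": [0, 0, 0], "jaw": 10, "roll": -8},
    {"travel": [0, 0, 0], "jaw": 10, "roll": -8},
    {"travel": [0, 0, 0], "jaw": 10, "roll": -6.9},
    {"travel": [0, 0, 0], "jaw": 10, "roll": 0},
    {"travel": [0, 0, 0], "jaw": 10, "roll": 0}
  ]
}}

```text
clock: 21.55
tool_pos: [0.5262, -0.1082, 0.201]
orientation: [179.9, -0.0, -102.9]
force: [0.5, 0.1, -1.9]
opening: 0.0139
gripper_force: 30.0
```

```bash
python3 -c "
from h import *
plan(.5260,-.1085,.11,-102.7);o=ctrl.get_obs();print(o['orientation'],o['tool_pos'])"
```

```text
travel [ 0.2 -0.1 91. ] roll -0.2
[ 1.79876838e+02 -3.70877417e-02 -1.02904682e+02] [ 0.52618402 -0.10823943  0.20100804]
```

{"method": "apply_moves", "body": {
  "targets": [
    {"travel": [0, 0, 30], "jaw": 10, "roll": 0},
    {"travel": [0, 0, 30], "jaw": 10, "roll": 0},
    {"travel": [0, 0, 25], "jaw": 10, "roll": 0},
    {"travel": [0, 0, 10], "jaw": 10, "roll": 0},
    {"travel": [0, 0, 0], "jaw": 10, "roll": 0},
    {"travel": [0, 0, 0], "jaw": 10, "roll": 0}
  ]
}}

```text
clock: 22.15
tool_pos: [0.5274, -0.1082, 0.1079]
orientation: [-180.0, -0.0, -102.7]
force: [0.5, 0.3, -1.7]
opening: 0.0136
gripper_force: 30.0
```

```bash
python3 - <<'E'
from h import *
im,K,E=snap('wrist','w12'); print(pose()[:3,3],ctrl.get_obs()['orientation'])
H=np.array(ctrl.calibration('wrist')['hand_eye'])
z=pose()[2,3]
P=np.linalg.inv(H)@np.array([.112,.0525,z-.018,1]); q=K@P[:3]; print('expected pin px',q/q[2])
P=np.linalg.inv(H)@np.array([.104,-.05,z-.020,1]); q=K@P[:3]; print('expected end wall top',q/q[2])
h=cv2.cvtColor(im,cv2.COLOR_RGB2HSV)
for v in range(0,64,4): print(v,' '.join('B' if (98<a<128 and b>140) else '%x'%(c//16) for a,b,c in h[v,330:430:3].astype(int)),'|',im[v,250:330:8].max(1))
E
```

```text
[ 0.52777404 -0.10818359  0.10835705] [-1.79896727e+02  1.87849652e-02 -1.02716128e+02]
expected pin px [343.42166855  30.44827017   1.        ]
expected end wall top [177.99227565  43.76068198   1.        ]
0 B B B B B B B B B B B B B B B B B B B B B B B B 6 6 6 6 6 6 6 6 6 6 | [111 250 249 249 248 248 248 246 246 248]
4 B B B B B B B B B B B B B B B B B B B B B B B B 6 6 6 6 6 6 6 6 6 6 | [101 250 250 250 250 249 249 248 247 248]
8 B B B B B B B B B B B B B B B B B B B B B B B B 6 6 6 6 6 6 6 6 6 6 | [ 84 247 242 232 238 238 233 235 233 238]
12 B B B B B B B B B B B B B B B B B B B B B B B 7 6 6 6 6 6 6 6 6 6 6 | [ 86 248 245  87  79  91  90  88  89  81]
16 4 4 3 B B B B B B 5 6 6 6 6 5 5 B B B B B 5 6 6 6 6 6 6 6 6 6 6 6 6 | [ 85 248 245  64  63  65  65  65  67  65]
20 3 3 4 B B 9 8 7 6 6 6 6 6 6 6 6 5 5 B B 7 6 6 6 6 6 6 6 6 6 6 6 6 6 | [ 83 248 241  98  74  72  75  65  68  68]
24 4 3 3 a f f f e 6 6 6 6 6 6 6 6 6 6 6 6 6 6 6 6 6 6 6 6 6 6 6 6 6 6 | [ 83 248 244 107 109 107 109 108  93 112]
28 5 4 3 b f f f c 6 6 6 6 6 6 6 6 6 6 6 6 6 6 6 6 6 6 6 6 6 6 6 6 6 6 | [ 84 247 242 107 
[... 244 characters left out ...]
2 118 111]
40 8 d d e f f f d d f 7 6 7 b 7 6 6 6 6 6 6 6 6 6 6 6 6 6 6 6 6 6 6 6 | [ 86 246 237  97 100 108 104 107 113 102]
44 f f f f f f e f f f f b f f f 6 6 7 6 6 6 6 6 6 6 6 6 6 6 6 6 6 6 6 | [205 246 233 255 255 255 255 255 255 255]
48 f f f f f f f f f f f 8 f f d 6 6 6 6 6 6 6 6 6 6 6 6 6 6 6 6 6 6 6 | [201 246 236 255 255 255 255 255 255 255]
52 f f f f f f f f c 8 7 7 f f a 6 7 6 6 6 6 6 6 6 6 6 6 6 6 6 6 6 6 6 | [143 246 236 250 252 251 251 252 251 254]
56 f f f f f f f f f 8 7 7 f f a 7 7 7 7 7 7 6 6 6 6 6 6 6 6 6 6 6 6 6 | [238 236 234 255 255 255 255 254 255 255]
60 f f f f f f f f f 8 7 7 f f 7 7 7 7 7 7 6 6 6 6 6 6 6 6 6 6 6 6 6 6 | [238 230 234 255 255 255 245 253 252 251]
```

{"method": "apply_moves", "body": {
  "targets": [
    {"travel": [0, 1, 8], "jaw": 10, "roll": 0},
    {"travel": [0, 0, 8], "jaw": 10, "roll": 0},
    {"travel": [0, 0, 6], "jaw": 10, "roll": 0},
    {"travel": [0, 0, 0], "jaw": 10, "roll": 0},
    {"travel": [0, 0, 0], "jaw": 10, "roll": 0}
  ]
}}

```text
clock: 22.7
tool_pos: [0.5258, -0.108, 0.085]
orientation: [180.0, -0.0, -102.7]
force: [-0.0, -0.3, -2.2]
opening: 0.0141
gripper_force: 30.0
```

```bash
python3 - <<'E'
from h import *
im,K,E=snap('wrist','w13'); o=ctrl.get_obs();print(o['tool_pos'],o['orientation'],o['force'])
h=cv2.cvtColor(im,cv2.COLOR_RGB2HSV)
for v in range(0,48,3): print(v,' '.join('B' if (98<a<128 and b>140) else '%x'%(c//16) for a,b,c in h[v,330:420:2].astype(int)))
E
```

```text
[ 0.52597473 -0.10800544  0.08518864] [-1.79999871e+02 -6.60389843e-03 -1.02688322e+02] [ 0.61860138  0.43464693 -1.57311163]
0 B B B B B B B B B B B B B B B B B B B B B B B B B B B B B B B B B B B B 6 6 6 6 6 6 6 6 6
3 B B B B B B B B B B B B B B B B B B B B B B B B B B B B B B B B B B B 9 6 6 6 6 6 6 6 6 6
6 B B B B B B B B B B B B B B B B B B B B B B B B B B B B B B B B B B B 7 6 6 6 6 6 6 5 6 6
9 B B B B B B B B B B B B B B B B B B B B B B B B B B B B B B B B B B B 7 6 6 6 6 6 6 6 6 6
12 B B B B B B B B B B B B B B B B B B B B B B B B B B B B B B B B B B B 6 6 6 6 6 6 6 6 6 6
15 4 4 4 4 B B B B 4 B B B B 5 5 4 4 5 5 5 5 5 5 5 B B B B B B B B 5 5 6 6 6 6 6 6 6 6 6 6 6
18 4 4 4 4 B B B B 5 B B B 8 b c 5 4 5 6 6 6 6 6 5 4 B B B B B 6 6 6 6 6 6 6 6 6 6 6 6 6 6 6
21 6 6 5 4 6 5 5 6 a d f f f f e 5 6 6 6 6 6 6 6 6 6 5 5 5 5 6 6 6 6 6 6 6 6 6 6 6 6 6 6 6 6
24 6 6 6 4 4 3 3 6 b e f f f f d 6 6 6 6 6 6 6 6 6 6 6 6 6 6 6 6 6 6 6 6 6 6 6 6 6 6 6 6 6 6
27 5 5 4 4 4 4 4 6 c e f f f f c 6 6 6 6 6 6 6 6 6 6 6 6 6 6 6 6 6 6 6 6 6 6 6 6 6 6 6 6 6 6
30 6 6 4 4 4 4 4 7 c e f f f f c 5 5 5 5 5 6 6 6 6 6 6 6 6 6 6 6 6 6 6 6 6 6 6 6 6 6 6 6 6 6
33 6 5 4 7 b a 9 a d e f f f f c a a b b 7 6 6 6 6 7 7 6 6 6 6 6 6 6 6 6 6 6 6 6 6 6 6 6 6 6
36 a a a f f f f f f f f f e e f f f f f d a 7 7 f f f f 7 6 6 6 6 6 6 6 6 6 6 6 6 6 6 6 6 6
39 f f f f f f f f f f f f f f f f f f f f f b 7 f f f f 6 6 6 6 6 6 6 6 6 6 6 6 6 6 6 6 6 6
42 f f f f f f f f f f f f f f f f f f f f f 8 7 f f f f 6 6 6 6 6 6 6 6 6 6 6 6 6 6 6 6 6 6
45 9 9 9 9 9 9 8 9 8 8 9 8 8 8 8 8 9 8 8 7 7 7 8 f f f f 6 6 6 6 6 6 6 6 6 6 6 6 6 6 6 6 6 6
```

{"method": "apply_moves", "body": {
  "targets": [
    {"travel": [0, -0.3, 4], "jaw": 10, "roll": 0},
    {"travel": [0, 0, 3], "jaw": 10, "roll": 0},
    {"travel": [0, 0, 3], "jaw": 10, "roll": 0},
    {"travel": [0, 0, 2], "jaw": 10, "roll": 0},
    {"travel": [0, 0, 2], "jaw": 10, "roll": 0},
    {"travel": [0, 0, 0], "jaw": 10, "roll": 0},
    {"travel": [0, 0, 0], "jaw": 10, "roll": 0}
  ]
}}

```text
clock: 23.45
tool_pos: [0.5261, -0.1081, 0.0711]
orientation: [180.0, -0.0, -102.7]
force: [0.5, 0.2, -2.0]
opening: 0.014
gripper_force: 30.0
```

{"method": "apply_moves", "body": {
  "targets": [
    {"travel": [0, 0, 2], "jaw": 10, "roll": 0},
    {"travel": [0, 0, 2], "jaw": 10, "roll": 0},
    {"travel": [0, 0, 2], "jaw": 10, "roll": 0},
    {"travel": [0, 0, 1], "jaw": 10, "roll": 0},
    {"travel": [0, 0, 1], "jaw": 10, "roll": 0},
    {"travel": [0, 0, 1], "jaw": 10, "roll": 0},
    {"travel": [0, 0, 0], "jaw": 10, "roll": 0},
    {"travel": [0, 0, 0], "jaw": 10, "roll": 0}
  ]
}}

```text
clock: 24.25
tool_pos: [0.5261, -0.1081, 0.0622]
orientation: [-180.0, 0.0, -102.7]
force: [0.7, -0.3, -2.3]
opening: 0.0136
gripper_force: 30.0
```

{"method": "apply_moves", "body": {
  "targets": [
    {"travel": [0, 0, 0.7], "jaw": 10, "roll": 0},
    {"travel": [0, 0, 0.7], "jaw": 10, "roll": 0},
    {"travel": [0, 0, 0.7], "jaw": 10, "roll": 0},
    {"travel": [0, 0, 0], "jaw": 10, "roll": 0},
    {"travel": [0, 0, 0], "jaw": 10, "roll": 0}
  ]
}}

```text
clock: 24.75
tool_pos: [0.5262, -0.1081, 0.0605]
orientation: [-180.0, -0.0, -102.7]
force: [-2.0, 0.9, 5.7]
opening: 0.0141
gripper_force: 30.0
```

Contact at z 0.0605 m, as predicted for fully seated. Release and back off.

{"method": "apply_moves", "body": {
  "targets": [
    {"travel": [0, 0, -0.4], "jaw": 10, "roll": 0},
    {"travel": [0, 0, 0], "jaw": 20, "roll": 0},
    {"travel": [0, 0, 0], "jaw": 32, "roll": 0},
    {"travel": [0, 0, 0], "jaw": 40, "roll": 0},
    {"travel": [0, 0, 0], "jaw": 40, "roll": 0},
    {"travel": [0, 0, -15], "jaw": 40, "roll": 0},
    {"travel": [0, 0, -30], "jaw": 40, "roll": 0},
    {"travel": [0, 0, -45], "jaw": 40, "roll": 0},
    {"travel": [-30, 0, -45], "jaw": 40, "roll": 0},
    {"travel": [-30, 0, -45], "jaw": 40, "roll": 0}
  ]
}}

```text
clock: 25.75
tool_pos: [0.538, -0.0539, 0.2355]
orientation: [-180.0, 0.0, -102.8]
force: [1.2, 0.1, -0.5]
opening: 0.0403
gripper_force: 0.0
```

{"method": "apply_moves", "body": {
  "targets": [
    {"travel": [0, 0, -45], "jaw": 40, "roll": 0},
    {"travel": [0, 0, -45], "jaw": 40, "roll": 0},
    {"travel": [0, 0, 0], "jaw": 40, "roll": 0},
    {"travel": [0, 0, 0], "jaw": 40, "roll": 0},
    {"travel": [0, 0, 0], "jaw": 40, "roll": 0}
  ]
}}

```text
clock: 26.25
tool_pos: [0.5377, -0.054, 0.3225]
orientation: [179.9, -0.0, -102.7]
force: [-0.2, -0.3, 0.3]
opening: 0.0401
gripper_force: 0.0
```

```bash
python3 g.py w14; python3 m9.py|grep -E "circ|pin"
```

```text
[ 0.5376 -0.0541  0.3222] [ 179.9   -0.  -102.7]
[255   8  58  77 792] [272.8  27.1]
[256 139  50  62 447] [271.9 186. ]
8 [(np.int64(255), np.int64(264)), (np.int64(270), np.int64(298)), (np.int64(305), np.int64(311))]
16 [(np.int64(255), np.int64(262)), (np.int64(310), np.int64(311))]
24 [(np.int64(256), np.int64(260))]
32 [(np.int64(256), np.int64(260))]
40 [(np.int64(256), np.int64(260))]
48 [(np.int64(256), np.int64(260))]
56 [(np.int64(256), np.int64(260))]
64 [(np.int64(256), np.int64(260))]
72 [(np.int64(256), np.int64(260))]
80 [(np.int64(257), np.int64(259))]
144 [(np.int64(257), np.int64(259))]
152 [(np.int64(257), np.int64(259))]
160 [(np.int64(257), np.int64(259))]
168 [(np.int64(257), np.int64(259))]
176 [(np.int64(257), np.int64(259))]
184 [(np.int64(257), np.int64(259))]
192 [(np.int64(256), np.int64(260)), (np.int64(288), np.int64(288)), (np.int64(304), np.int64(304))]
200 [(np.int64(257), np.int64(264)), (np.int64(268), np.int64(294)), (np.int64(298), np.int64(303))]
pin? [   0    0   81   37 1803] [39.8 14.5]
pin? [296   1  12   6  61] [301.6   3.5]
pin? [ 448    0   64   55 2660] [479.   21.6]
pin? [  0  15  11  40 308] [ 3.8 36.6]
pin? [183  69   5  11  46] [185.3  74.5]
pin? [   0   86   37   57 1347] [ 14.4 116.7]
pin? [187 145   5  10  38] [189.3 149.1]
pin? [   0  156   70   66 3221] [ 30.2 185.9]
pin? [ 459  165   53   57 2484] [484.7 196.3]
pin? [293 202   8   4  27] [296.1 203.6]
circ [285.  159.   22.4] [ 21  17 246]
circ [287.4  54.6  22.7] [  2  46 247]
circ [ 18.6 193.8  29.3] [  0   0 255]
circ [ 24.6 119.4  20. ] [ 96  33 125]
circ [ 43.8 166.2  19.7] [  7  17 133]
circ [233.4 162.6  28. ] [162   6 198]
circ [288.6 107.4  28. ] [ 19  11 248]
circ [277.8 209.4  28. ] [ 5 28 54]
```

```bash
python3 - <<'E'
from h import *
d=np.load('pics/w9.npz');K,E=d['K'],d['E']; t=np.load('tray.npy');g=R.from_euler('z',t[3],degrees=True)
T=lambda u,v,z:(g.inv().apply(ray(K,E,(u,v),z)-[t[0],t[1],0])*1000).round(1)
print('rail',T(258,24,.033),T(258,184,.033),'arm ends',T(285,8,.033),T(285,203,.033))
print('pins',T(301.6,3.5,.018),T(296.1,203.6,.018),'dish',T(287.4,54.6,.022),T(288,107,.022),T(285,159,.022),'arm end x',T(311.5,12,.033),T(304,200,.033))
E
```

```text
rail [ -7.7 -99.   33. ] [-7.7 92.  33. ] arm ends [ -38.7 -115.7   33. ] [-43.5 118.1  33. ]
pins [ -59.2 -124.1   18. ] [-60.1 123.7  18. ] dish [-43.4 -67.3  22. ] [-45.6  -5.5  22. ] [-43.2  60.9  22. ] arm end x [ -69.2 -111.6   33. ] [-68.7 113.9  33. ]
```

Rail is at tray x −7.7 mm (nominal −7.5), the pins have not moved, and the dishes are at about −43 mm. Handing in.

```bash
python3 -c "
from plant import ctrl
print(ctrl.close_job())"
```

```text
the job is handed in; nothing more can be done
None
```

I handed the job in at about 26 s, but no verdict came back: by my last measurements the three dishes are in a row against the fence, the tray is flat, and the gate is seated over both pins and released.

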